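# Clamp a stone seal slab for engraving

## Task

Lift the wide stone slab out of the wooden stand and slide it down into the upright slot of the bench clamp until it is fully home, without dropping it, and let go of it. Then pump the clamp shut by squeezing its two upright metal grips together again and again (never touching the jaw itself) until the jaw presses on the slab. Finish while holding: still squeezing the two grips so that the jaw stays firmly but gently pressed on the slab, never hard enough to crack the stone (30 N), and leave everything else on the table where it is.

Things in the scene. Friction and masses are not known exactly. Their poses are not given: they have to be found in the camera images.
- wide_slab: Grey-white stone slab, 12 thick (its x) x 70 wide (y) x 90 high (z) mm, about 0.2 kg; origin at the centre of its underside. It stands upright in either one of the two slots of the stand, underside 6 mm above the table. The stand is 40 mm high, so the slab's top 56 mm are free; pinch it across its thickness near the top edge.
- narrow_slab: Like the wide slab but only 45 wide and 70 high mm; stands in the other slot of the stand, in line with the wide slab, and stays there. Origin at the centre of its underside.
- stand: Fixed dark wooden block 50 (x) x 190 (y) x 40 (z) mm with two slots 16 x 74 mm, 34 mm deep, at y = -47 and +47 mm; origin at the centre of its underside. The slabs in it have their own x axis along the stand's x axis.
- clamp: Fixed bench clamp. x: the way the jaw closes, z up; origin on the table midway between the grips. From -x to +x: green housing (x -55 to 55, y -28 to 28, top 65 mm) with two metal grips on top; a toothed bar (sticks out up to 50 mm behind) with the jaw on its front end; the wooden slot, back wall up to x = 180. Base y -45 to 45 mm.
- slot (a point): Centre of the slot's floor, 12 mm above the table, at x = 147 mm in the clamp's frame; clamp's axes. 15 mm wide along x (1.5 mm play each side of the slab), 74 mm along y (2 mm play each end), open above; walls 65 mm high, upper 7 mm flared at 45 degrees. The slab goes in upright, thickness along x, either way round; its top ends at 102 mm. A 50 mm gap in the front wall lets the jaw through.
- grips (a point): The point midway between the two grips, 105 mm above the table, on the clamp's z axis; same axes as the clamp. Good TCP place to squeeze the grips along the clamp's x.
- grip_rear: Grip away from the slot: upright metal plate 10 (x) x 40 (y) x 55 (z) mm, 70 to 125 mm above the table; origin at the centre of its lower edge, at x = -26 mm in the clamp's frame released, -16 fully squeezed. The two grips are geared together and move equally: 62 mm over the outer faces released, 42 mm fully squeezed; springs part them when let go.
- grip_front: The grip on the slot's side, the mirror image of grip_rear: origin at x = +26 mm in the clamp's frame released, +16 fully squeezed.
- jaw: Steel jaw; origin at the centre of its pad's face, 45 mm above the table, jaw top 63 mm. Starts at x = 75 to 100 mm in the clamp's frame; meets the slab at about 142. A full squeeze and release ratchets it 12 to 20 mm towards the slot (teeth every 8 mm) and it stays there. Once it presses on the slab the grips stall before they are fully squeezed; if they close fully, release and squeeze again.
- jaw_pad: Sprung cork-faced pad of the jaw, 40 wide x 36 high x 6 mm; origin at the centre of its face. It gives 0.5 mm per newton, up to 6 mm. Squeezing takes 3 N for the springs and 3 N for the bar; any further newton of grip is a newton on the slab (a 15 N grip presses with about 9 N). The bar alone holds at most 3 N, so real pressure lasts only while the grips stay squeezed.
- ink_tin: Round black ink tin, 64 across x 32 high mm, beside the clamp on its +y side; a bystander. Origin at the centre of its underside.
- paste_tin: Round blue paste tin, 52 across x 26 high mm, beside the clamp on its -y side; a bystander. Origin at the centre of its underside.
- pen_cup: Wooden cup of pens, 72 across, 170 high mm, far side of the table; a bystander. Origin at the centre of its underside.
- glue_bottle: White bottle, 44 across x 110 high mm, far side; a bystander. Origin at the centre of its underside.
- seal_box: Blue box 72 x 52 x 38 mm, far side; a bystander. Origin at the centre of its underside.
- seal_brush: Wooden brush 170 mm long lying at the far right; a bystander. Origin on its axis.
Things that resemble listed ones, but are neither listed nor needed, are in the scene too. What is shaped like the wide_slab but blue is not meant.

How it is judged (in metres and radians):
On the way, in this order (a step that is already met when the one before it is completed fails the run):
1. the wide slab stands fully home and upright in the clamp's slot, let go, the jaw not yet on it (x of wide_slab in the frame of slot between -0.004 and 0.004 m and y of wide_slab in the frame of slot between -0.005 and 0.005 m and z of wide_slab in the frame of slot between -0.005 and 0.005 m and angle between wide_slab's own z axis and vertical below 0.1 rad and contact force between the fingers and wide_slab below 0.1 N and contact force between jaw and wide_slab below 0.5 N), for 0.2 s.
2. the jaw, driven by squeezing both grips, touches the slab in the slot (x of wide_slab in the frame of slot between -0.004 and 0.004 m and y of wide_slab in the frame of slot between -0.005 and 0.005 m and z of wide_slab in the frame of slot between -0.005 and 0.005 m and angle between wide_slab's own z axis and vertical below 0.1 rad and contact force between jaw and wide_slab above 1 N and contact force between the fingers and grip_rear above 1 N and contact force between the fingers and grip_front above 1 N), for 0.2 s.
At the end, for the whole second after the job is handed in: The wide slab is in the clamp's slot (within 4 mm across, 5 mm along, 5 mm of the floor, tilted under 0.1 rad), not touched by the robot; the robot squeezes both grips (over 2 N each) and the jaw presses on the slab with more than 4 N and less than 30 N (x of wide_slab in the frame of slot between -0.004 and 0.004 m and y of wide_slab in the frame of slot between -0.005 and 0.005 m and z of wide_slab in the frame of slot between -0.005 and 0.005 m and angle between wide_slab's own z axis and vertical below 0.1 rad and contact force between jaw and wide_slab between 4 and 30 N and contact force between the fingers and grip_rear above 2 N and contact force between the fingers and grip_front above 2 N and contact force between the arm and wide_slab below 0.1 N); the arm keeps its last pose, push and grip.
It fails at once if the jaw presses on the slab with more than 30 N and cracks it (contact force between jaw and wide_slab above 30 N).
It fails at once if the robot touches the jaw (contact force between any of the arm, the fingers and jaw above 1 N).
It fails at once if the wide slab is dropped (linear speed of wide_slab above 0.6 m/s and contact force between the fingers and wide_slab below 0.05 N).
It fails at once if another thing on the table is moved by more than 30 mm (distance of any of narrow_slab, ink_tin, paste_tin, pen_cup, glue_bottle, seal_box, seal_brush from where it was at the start of the episode above 0.03 m).
It also fails if it takes over 58 s, if anything falls off the work surface, if the arm or the gripper's body presses on something with over 40 N, if the wrist force passes 120 N, or if a joint passes its speed limit or range.

## Robot

A 7-joint arm with a two-finger parallel gripper is mounted at the origin on the work surface. World frame = base frame: x ahead of the robot, y to its left, z up, the work surface at z = 0. Lengths are in mm, angles in rad, forces in N, time in s.
With the tool pointing down it reaches from about 400 to 875 mm from the base axis. Payload 19.3 kg.
Tool frame: the origin (TCP) lies between the finger pads, 19 mm behind the fingertips; this is the grasp point; z points along the fingers, y is the line along which they close (so a half turn about z gives the same grasp; the last joint's range is limited). The gripper opens to 85 mm and grips with 20 to 120 N. Pads are 22 mm wide; open, the fingers measure 114 mm over their backs; the gripper's body (76 mm by 85 mm) begins 54 mm behind the grasp point. The pads swing forward as they close: fully open they stand 13 mm farther back than shut.
Start: joints at [1.269, 0.521, -0.036, 1.599, 0.021, 1.021, -0.113], TCP at [143.553, -608.283, 249.991] pointing down, gripper open.
Joint ranges: [-2.91, 2.91], [-0.3, 2.13], [-1.5, 1.42], [0.17, 2.43], [-1.26, 4.41], [0.16, 1.93], [-2.52, 2.52]. Speed limits (rad/s): [1.89, 1.89, 2.39, 2.39, 3.01, 3.01, 3.01].

## Interface

Orientations are given as a unit quaternion [w, x, y, z].
In Python, from station import * gives the robot as it stands. Calls block until the motion is done:
- goto(position, orientation): joint-space move of the TCP to a pose.
- move_straight(position, rotation=None, rate=150): straight line of the TCP; rotation=None keeps the orientation; rate is the mean speed in mm/s.
- move_joints(angles): joint-space move.
- move_gripper(opening): finger opening in mm; the grip force is fixed at half the most; returns when the fingers have stopped.
- pause(seconds).
- inverse_kinematics(position, orientation): joint angles nearest the present ones, or None.
- sense(): the state.
- grab_frame(name): name is "side" or "top"; returns a dict with "image" (420x560x3 uint8, red, green, blue), "fovy" (degrees; the focal length in pixels is half the picture's height over the tangent of half this angle, whatever the lens; pixels are square), "cx", "cy" (the principal point, pixels), "rvec" (rotation vector, rad) and "tvec" (3), from world to camera coordinates, as OpenCV has them. Camera axes: x right, y down, z forward; pixel columns grow to the right and rows downward; lengths in mm; the calibration is good to about 2 mm. A picture is of the moment at which its call begins. There is no depth.
A pose or a line that the arm cannot do raises PlanningError and nothing moves.
- hand_in(): hands the job in; it is judged then, once.
The state is a dict: "time": time; "joint_positions": joint angles; "joint_velocities": joint speeds; "tau": joint torques, N m; "ee_pos": TCP position; "orientation": TCP orientation; "force": force on the tool from outside, world axes, zero at the start; "ft_torque": the same for the moment, N m; "width": finger opening in mm; "finger_force": force on a finger pad.
Only numpy, scipy, OpenCV 4.12 (cv2) and the standard library are available. Lean on these libraries where they do the work, as an engineer would, in place of code of your own. Each camera call takes 0.05 s, during which the arm holds its last target. There are 200 camera calls.

## Working session

There is one attempt and no reset: what is moved stays moved. The work goes in short steps, each a Python script; the robot and the scene stay as the last script left them, time stands still between calls to the robot, and variables do not carry over. Pictures are saved under pics/ and viewed, at most 10 in all, crops included, and the job is handed in when it is done.

```bash
mkdir -p pics
python3 - <<'E'
from station import *
import cv2,numpy as np,pickle
d={}
for n in("side","top"):
    f=grab_frame(n);d[n]=f;cv2.imwrite(f"pics/{n}0.png",f["image"][...,::-1])
    print(n,{k:f[k] for k in f if k!="image"})
    R=cv2.Rodrigues(np.array(f["rvec"],float))[0];print(-R.T@np.array(f["tvec"]))
pickle.dump(d,open("f0.pkl","wb"))
s=sense();print({k:s[k] for k in("time","force","width","finger_force","orientation")})
E
```

```text
side {'fovy': 52.46225794755693, 'cx': 277.8706850859014, 'cy': 210.3301334997372, 'rvec': array([ 0.41191696, -2.68538767,  1.27445307]), 'tvec': array([ 562.7421164 ,  166.22996216, 1044.05021975])}
[314.6419632  840.31024132 793.24087425]
top {'fovy': 51.027672663833464, 'cx': 275.7187099581758, 'cy': 207.55444150220586, 'rvec': array([ 2.16038923, -2.1423331 ,  0.14304729]), 'tvec': array([  22.7278544 ,  603.03350413, 1292.98279027])}
[ 424.54403815   25.28712296 1362.01812744]
{'time': 0.1, 'force': array([-1.08430252,  0.71866953,  0.55155817]), 'width': 85.28184495113958, 'finger_force': 0.0, 'orientation': array([-4.96011347e-04,  9.93294469e-01,  1.15610743e-01, -8.38675761e-05])}
```

View pics/side0.png

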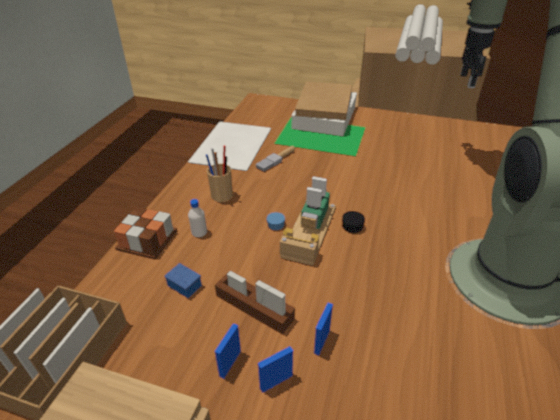

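View pics/top0.png

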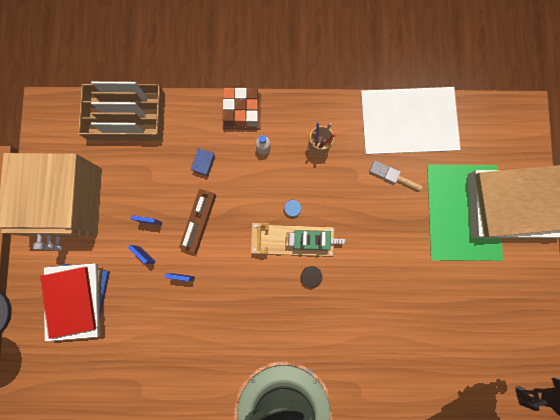

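Side: the stand is at (255,302). Its right white slab (270,298) is larger than its left one (237,284). The clamp is at (310,225), with three blue slabs at (323,330), (228,350) and (276,370). White slabs also stand in the rack at the lower left. The wide slab should be the larger grey-white one in the stand, which I'll confirm in crops.

Run:
```python
import cv2,pickle
d=pickle.load(open("f0.pkl","rb"))
def crop(n,x0,y0,x1,y1,s):
    c=cv2.resize(d[n]["image"][y0:y1,x0:x1,::-1],None,fx=s,fy=s,interpolation=cv2.INTER_CUBIC)
    for x in range(x0,x1,10): cv2.line(c,((x-x0)*s,0),((x-x0)*s,8 if x%50 else 18),(0,255,255),1)
    for y in range(y0,y1,10): cv2.line(c,(0,(y-y0)*s),(8 if y%50 else 18,(y-y0)*s),(0,255,255),1)
    cv2.imwrite(f"pics/{n}_crop_{x0}.png",c)
crop("top",175,180,350,290,4)
crop("side",210,170,345,330,3)
crop("top",175,185,220,255,8)
```

```text
(no output)
```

View pics/top_crop_175.png

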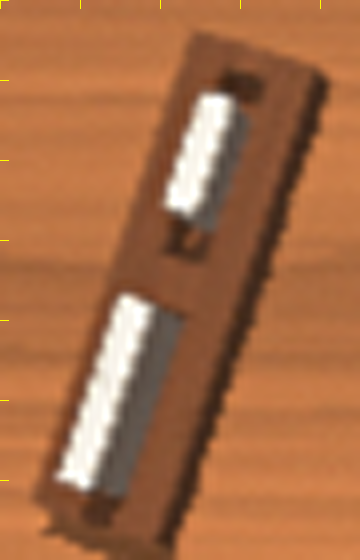

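View pics/side_crop_210.png

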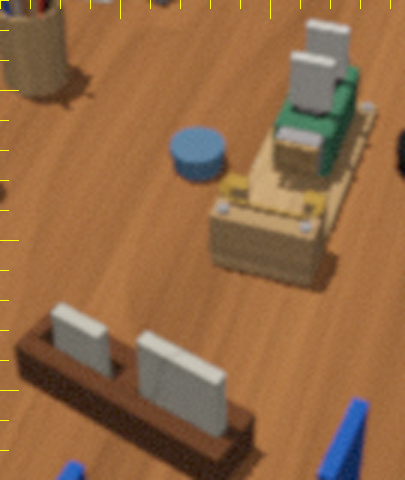

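The stand holds two grey-white slabs: the long one at top-image (186,233) and the short one at (199,205). The long one is the wide slab, since it is about 1.6 times longer and not blue. In this enlargement its top-face corners are (125,292), (157,305), (55,478) and (90,492). Next, the clamp up close.

Run:
```python
import cv2,pickle
d=pickle.load(open("f0.pkl","rb"))
def crop(n,x0,y0,x1,y1,s,name):
    c=cv2.resize(d[n]["image"][y0:y1,x0:x1,::-1],None,fx=s,fy=s,interpolation=cv2.INTER_CUBIC)
    for x in range(x0,x1,10): cv2.line(c,((x-x0)*s,0),((x-x0)*s,8 if x%50 else 18),(0,255,255),1)
    for y in range(y0,y1,10): cv2.line(c,(0,(y-y0)*s),(8 if y%50 else 18,(y-y0)*s),(0,255,255),1)
    cv2.imwrite(f"pics/{name}.png",c)
crop("top",245,215,345,285,8,"clamp_top")
crop("side",275,170,345,270,6,"clamp_side")
```

```text
(no output)
```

View pics/clamp_top.png

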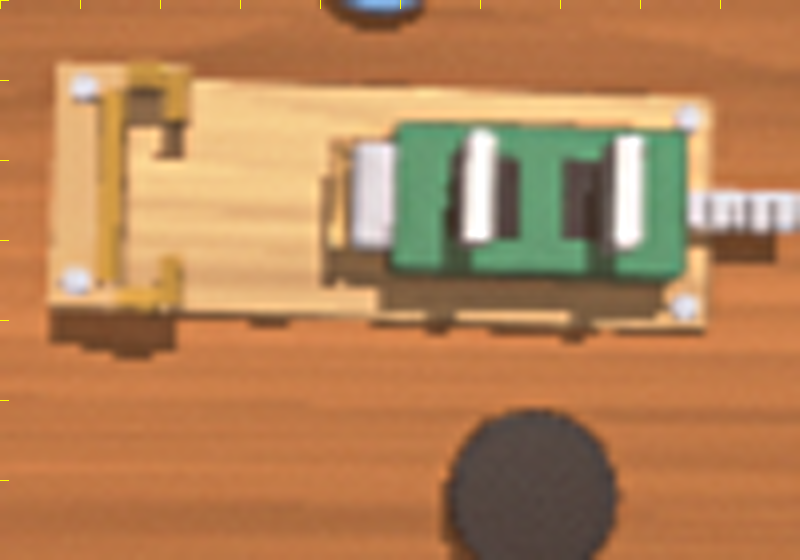

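View pics/clamp_side.png

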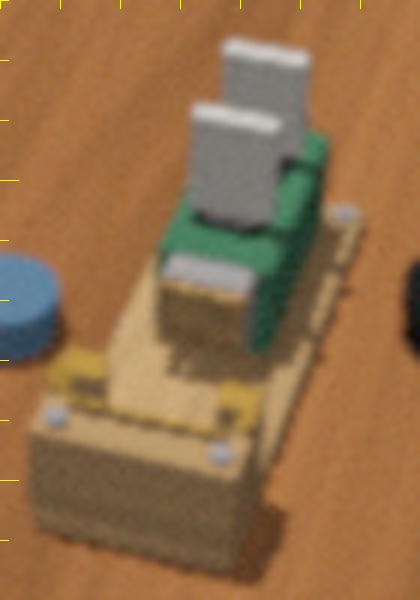

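Top crop: the clamp's +x points left (world +y). The front grip's top is at (480,187), the rear's at (629,190), the back-wall outer edge at column ~52, and the jaw at (372,195). Side crop: grip tops are at (236,116) and (267,52), and the back-wall top corners at (30,432) and (250,470). Now I'll fit the poses from these corners.

```bash
cat > fit.py <<'E'
import cv2,pickle,numpy as np
from scipy.optimize import least_squares
d=pickle.load(open("f0.pkl","rb"))
def proj(n,P):
    f=d[n];F=210/np.tan(np.radians(f["fovy"])/2)
    K=np.array([[F,0,f["cx"]],[0,F,f["cy"]],[0,0,1]])
    return cv2.projectPoints(np.array(P,float),np.array(f["rvec"]),np.array(f["tvec"]),K,None)[0][:,0]
def fit(obs,g):  # obs: (cam, x0,y0,scale, [(px,py, X,Y,Z)])
    def res(p):
        c,s=np.cos(p[2]),np.sin(p[2]);r=[]
        for n,x0,y0,k,L in obs:
            L=np.array(L,float);X,Y,Z=L[:,2:].T
            W=np.c_[p[0]+c*X-s*Y,p[1]+s*X+c*Y,Z]
            r.append(proj(n,W)-((L[:,:2]+.5)/k-.5+[x0,y0]))
        return np.vstack(r).ravel()
    o=least_squares(res,g,loss="soft_l1",x_scale=[10,10,.1]);
    return o.x,res(o.x).reshape(-1,2)
ct=("top",245,215,8,[(470,128,31-5+5-0,-20,125)][:0]+[(467,128,31,-20,125),(497,130,21,-20,125),(461,240,31,20,125),(492,245,21,20,125),
 (616,133,-21,-20,125),(645,133,-31,-20,125),(612,245,-21,20,125),(642,247,-31,20,125),
 (397,122,55,-28,65),(685,130,-55,-28,65),(392,270,55,28,65),(683,278,-55,28,65),(57,63,180,-45,65)])
cs=("side",275,170,6,[(190,112,31,-20,125),(278,130,31,20,125),(197,102,21,-20,125),(284,120,21,20,125),
 (222,50,-21,-20,125),(308,66,-21,20,125),(228,38,-31,-20,125),(312,54,-31,20,125),
 (30,432,180,-45,65),(250,470,180,45,65),(35,530,180,-45,0),(240,575,180,45,0)])
st=("top",175,185,8,[(125,292,-6,35,96),(157,305,6,35,96),(55,478,-6,-35,96),(90,492,6,-35,96)])
ss=("side",210,170,3,[(138,345,-6,35,96),(224,380,-6,-35,96),(146,332,6,35,96),(226,370,6,-35,96)])
if __name__=="__main__":
    np.set_printoptions(precision=2,suppress=True)
    for nm,L,g in(("clamp",[ct,cs],[550,-50,1.57]),("slab",[st,ss],[550,280,-.35])):
        for sub in(L,L[:1],L[1:]):
            p,r=fit(sub,g);print(nm,p.round(4),np.abs(r).mean())
            if sub is L: print(r.T)
E
python3 fit.py
```

```text
clamp [505.58 -80.02   1.56] 0.3104092747236069
[[-0.13 -0.33  0.47  0.16 -0.29 -0.36  0.14 -0.04 -0.7   0.54 -0.33  0.75
  -0.34  0.15  0.21 -0.02  0.12 -0.15 -0.21 -0.22 -0.02  0.54 -1.09 -0.14
  -0.59]
 [ 0.27  0.09  0.5  -0.05 -0.01  0.06  0.23  0.05 -0.18 -0.49  0.34  0.04
   0.68  0.3   0.02 -0.15 -0.47 -0.08 -0.21 -0.06 -0.22 -1.7  -0.35  0.33
   0.6 ]]
clamp [505.78 -80.11   1.55] 0.23232497920829714
clamp [505.41 -79.59   1.56] 0.3177723099021866
slab [517.2  279.86  -1.84] 0.619908977155271
[[-0.63 -0.66  0.91  0.52 -0.47 -1.55  0.07  0.86]
 [ 0.45 -0.06  0.56 -0.06 -1.31  0.87 -0.55  0.39]]
slab [517.83 279.97  -1.89] 0.16339066387933343
slab [516.09 279.96  -1.78] 0.483302935994125
```

```bash
cat > h.py <<'E'
from station import *
import numpy as np
from scipy.spatial.transform import Rotation as R
np.set_printoptions(precision=2,suppress=True)
def Q(yaw):
    q=(R.from_euler("z",yaw)*R.from_euler("x",np.pi)).as_quat();return [q[3],*q[:3]]
def st(m=""):
    s=sense();print(m,round(s["time"],2),s["ee_pos"],"F",s["force"],"w",round(s["width"],1),"ff",round(s["finger_force"],1),flush=True);return s
C=np.array([505.6,-80.0]);CY=1.558
def clamp(x,y,z):
    c,s=np.cos(CY),np.sin(CY);return [C[0]+c*x-s*y,C[1]+s*x+c*y,z]
E
python3 - <<'E'
from h import *
goto([517.2,279.9,190],Q(-0.30));st()
move_straight([517.2,279.9,86],rate=100);st("down")
move_gripper(6);s=st("grip");pause(.3);st()
move_straight([517.2,279.9,92],rate=30);st("lift6")
import cv2
for n in("side","top"): cv2.imwrite(f"pics/{n}1.png",grab_frame(n)["image"][...,::-1])
a=cv2.imread("pics/side1.png")[210:340,200:340];b=cv2.imread("pics/top1.png")[150:280,150:290]
cv2.imwrite("pics/grasp.png",cv2.resize(np.hstack([a,b]),None,fx=2.8,fy=2.8,interpolation=cv2.INTER_CUBIC))
E
```

```text
3.47 [517.56 279.21 190.08] F [0.28 0.45 0.36] w 85.2 ff 0.0
down 4.66 [517.51 280.05  86.57] F [-0.24  1.05  0.53] w 85.5 ff 0.0
grip 5.33 [517.27 279.98  86.15] F [0.32 0.95 3.06] w 11.0 ff 59.0
 5.62 [517.28 279.98  86.15] F [0.73 0.46 4.11] w 11.2 ff 59.1
lift6 5.97 [517.2  279.91  92.08] F [-0.12  0.19 -2.13] w 11.0 ff 58.4
```

View pics/grasp.png

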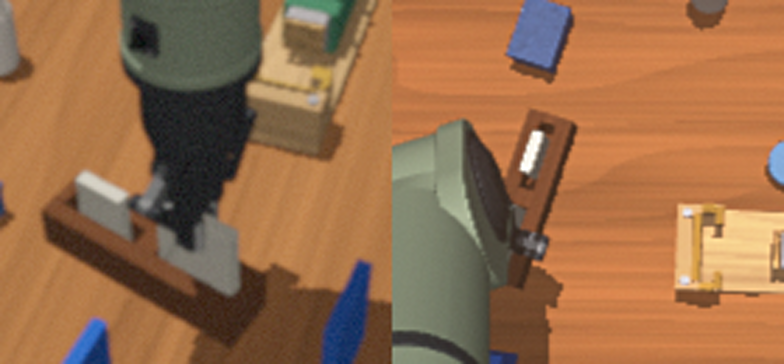

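The slab is pinched in the middle of its top and lifted (2 N of weight). I'll carry it over the slot and check the alignment there.

Run:
```python
from h import *
import cv2,pickle
move_straight([517.2,279.9,210],rate=100);st("up")
goto(clamp(147,0,210),Q(CY-np.pi/2));st("over")
move_straight(clamp(147,0,160),rate=80);pause(.3);st("hover")
f=grab_frame("side");pickle.dump({"side":f},open("f1.pkl","wb"))
cv2.imwrite("pics/hover.png",cv2.resize(f["image"][180:280,250:350,::-1],None,fx=6,fy=6,interpolation=cv2.INTER_CUBIC))
```

```text
up 7.41 [516.93 279.76 209.39] F [-0.4   1.18 -2.69] w 11.5 ff 58.4
over 8.27 [507.6   67.49 209.88] F [-0.17  1.01 -2.26] w 11.1 ff 58.4
hover 9.34 [507.62  67.01 160.3 ] F [ 0.05  0.83 -0.9 ] w 10.9 ff 58.4
```

View pics/hover.png

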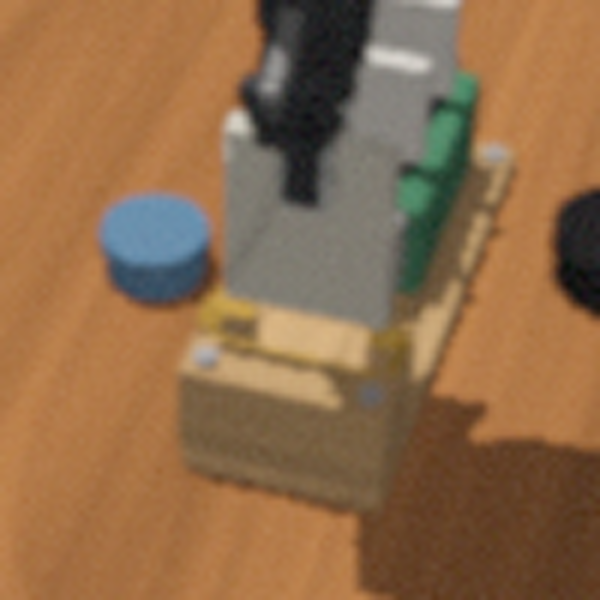

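The slab hangs upright over the slot. The near-face bottom corners are at (228,287) and (387,325), and the top-left corner is at (226,128). Comparing these with the predicted positions:

Run:
```python
from fit import *
import h
ob=np.array([(228,287),(387,325),(226,128)]);ob=(ob+.5)/6-.5+[250,180]
P=lambda y,x=0:[h.clamp(153+x,-35+y,80.3),h.clamp(153+x,35+y,80.3),h.clamp(153+x,-35+y,170.3)]
p0=proj("side",P(0));print(ob-p0,"\nper mm y",proj("side",P(1))-p0,"\nper mm x",proj("side",P(0,1))-p0)
# back wall outer top corners & base corners in this crop, same frame
ow=(np.array([(183,375),(400,410)])+.5)/6-.5+[250,180]
print(ow-proj("side",[h.clamp(180,-45,65),h.clamp(180,45,65)]))
```

```text
[[ 0.53 -1.78]
 [ 0.01 -1.22]
 [ 0.04 -0.01]] 
per mm y [[0.38 0.08]
 [0.39 0.08]
 [0.4  0.08]] 
per mm x [[-0.12  0.25]
 [-0.1   0.26]
 [-0.13  0.25]]
[[0.13 2.26]
 [1.29 0.35]]
```

The y offset is within about 1 mm, so I'll insert with force monitoring.

Run:
```python
from h import *
F0=np.array(st("0")["force"])
z=160
while z>92:
    z-=4 if z>150 or z<100 else 3
    z=max(z,92)
    move_straight(clamp(147,0,z),rate=60)
    s=st(f"z{z}")
    f=np.array(s["force"])-F0
    if f[2]>8 or np.hypot(*f[:2])>15: print("contact");break
```

```text
0 9.39 [507.56  67.03 160.21] F [ 0.48  0.04 -1.77] w 10.9 ff 58.4
z156 9.64 [507.31  66.95 155.71] F [ 0.01 -0.49 -1.72] w 11.0 ff 58.4
z152 9.89 [507.35  66.94 151.72] F [-0.14 -0.16 -1.9 ] w 10.7 ff 58.4
z148 10.14 [507.37  66.97 147.78] F [ 0.57  0.23 -1.14] w 11.0 ff 58.4
z145 10.39 [507.41  66.96 144.85] F [-0.58 -1.01 -1.84] w 11.1 ff 58.4
z142 10.64 [507.37  66.97 141.82] F [ 0.03 -0.58 -2.24] w 11.2 ff 58.4
z139 10.89 [507.42  66.95 138.84] F [ 0.6   0.17 -1.78] w 11.1 ff 58.4
z136 11.14 [507.39  66.96 135.85] F [-0.32 -0.21 -1.59] w 11.3 ff 58.4
z133 11.39 [507.37  66.97 132.81] F [ 0.39 -0.42 -1.79] w 10.9 ff 58.4
z130 11.64 [507.38  66.97 129.84] F [ 0.2  -1.32 -2.39] w 11.3 ff 58.4
z127 11.89 [507.39  66.98 126.82] F [-0.1  -0.1  -1.81] w 11.0 ff 58.4
z124 12.14 [507.36  66.99 123.81] F [ 0.3   0.03 -1.9 ] w 10.5 ff 58.5
z121 12.39 [507.38  66.99 120.82] F [-0.47  1.13 -1.36] w 11.2 ff 58.5
z118 12.64 [507.41  66.97 117.82] F [ 0.57 -0.81 -1.66] w 11.3 ff 58.5
z115 12.89 [507.4   67.   114.83] F [-0.3  -0.87 -1.87] w 11.1 ff 58.5
z112 13.14 [507.39  66.95 111.83] F [-0.05  0.23 -1.77] w 10.9 ff 58.5
z109 13.39 [507.4   66.98 108.82] F [-0.35  0.88 -2.79] w 10.6 ff 58.5
z106 13.64 [507.38  66.97 105.82] F [ 0.24 -0.19 -2.92] w 10.8 ff 58.5
z103 13.89 [507.39  66.96 102.82] F [-0.84  0.27 -2.09] w 11.2 ff 58.5
z100 14.14 [507.39  66.98  99.82] F [ 0.12 -0.36 -0.8 ] w 10.8 ff 58.5
z97 14.39 [507.38  67.02  96.83] F [-0.3   0.03 -2.61] w 11.1 ff 58.5
z93 14.64 [507.34  66.99  92.73] F [-1.04  0.36 -2.19] w 11.0 ff 58.4
z92 14.89 [507.51  66.99  92.13] F [-0.87  0.02  3.  ] w 10.7 ff 58.9
```

The slab reached the floor at the expected height. I'll release it, go to the grips, and make a first careful stroke.

Run:
```python
from h import *
move_gripper(45);st("open");pause(.3)
move_straight(clamp(147,0,190),rate=150)
move_straight(clamp(0,0,190),rate=200)
move_gripper(85)
move_straight(clamp(0,0,105),rate=100);st("at grips")
for w in(66,62,59,56,53,50,47,44,42): move_gripper(w);st(w)
pause(.1);st()
```

```text
open 15.32 [507.52  67.02  92.01] F [-0.04 -0.93  0.09] w 45.2 ff 0.0
at grips 18.77 [505.9  -80.09 105.47] F [ 0.51 -0.41  0.23] w 84.9 ff 0.0
66 19.11 [505.71 -79.96 105.24] F [-0.43 -0.11  0.21] w 66.0 ff 0.0
62 19.32 [505.7  -80.3  105.14] F [-0.64 -2.52  1.45] w 61.8 ff 1.2
59 19.54 [505.71 -80.24 105.08] F [ 0.5  -3.37  2.94] w 59.0 ff 1.8
56 19.76 [505.71 -80.6  105.13] F [-0.4  -6.15  4.16] w 56.1 ff 3.1
53 19.98 [505.74 -80.8  105.23] F [-0.81 -7.7   6.84] w 53.0 ff 5.1
50 20.19 [505.81 -80.81 105.31] F [-0.88 -7.71  7.67] w 50.0 ff 5.4
47 20.41 [505.87 -80.8  105.35] F [-0.76 -8.34  7.93] w 47.3 ff 5.6
44 20.62 [505.87 -80.8  105.37] F [-0.47 -7.38  8.42] w 44.0 ff 5.8
42 20.84 [505.89 -80.82 105.39] F [-0.8  -7.83  8.66] w 42.4 ff 6.0
 20.94 [505.89 -80.79 105.37] F [-0.78 -7.69  8.27] w 42.4 ff 6.0
```

The net force is −7.7 N in y, so the tool sits about 1–2 mm too far to +x of the clamp. I'll shift it while released and squeeze again.

Run:
```python
from h import *
move_gripper(66);st("rel")
x=-1.5
move_straight(clamp(x,0,105),rate=60)
for w in(62,59,56,53,50,48,46,44,42):
    move_gripper(w);s=st(w)
    if s["finger_force"]>11: break
```

```text
rel 21.3 [505.52 -79.58 104.89] F [0.64 0.46 0.71] w 66.0 ff 0.0
62 21.77 [505.6  -81.19 105.02] F [-0.41  3.05  1.55] w 62.2 ff 1.2
59 21.98 [505.69 -81.17 105.08] F [-0.3   4.81  3.42] w 59.1 ff 2.4
56 22.2 [505.72 -81.04 105.15] F [-0.41  6.14  6.23] w 56.2 ff 4.7
53 22.42 [505.78 -81.05 105.22] F [0.57 6.2  7.12] w 53.0 ff 5.1
50 22.63 [505.85 -81.06 105.25] F [-0.95  6.27  6.76] w 50.3 ff 5.4
48 22.85 [505.89 -81.05 105.27] F [-0.22  6.24  8.29] w 48.1 ff 5.5
46 23.07 [505.91 -81.02 105.29] F [0.63 6.86 7.93] w 45.9 ff 5.7
44 23.28 [505.93 -81.03 105.3 ] F [-0.21  5.99  8.87] w 44.2 ff 5.8
42 23.5 [505.96 -81.03 105.33] F [-0.28  6.33  8.75] w 42.4 ff 6.0
```

```bash
cat > stroke.py <<'E'
from h import *
import sys
move_gripper(66)
move_straight(clamp(-.83,0,105),rate=60);st("rel")
w=62
while w>=42:
    move_gripper(w);s=st(w)
    if s["finger_force"]>8: print("STALL?");break
    w-=float(sys.argv[1])
E
python3 stroke.py 2
```

```text
rel 24.11 [505.58 -80.87 104.99] F [-0.02 -1.15 -0.69] w 66.5 ff 0.0
62 24.32 [505.59 -80.89 105.04] F [-0.12 -0.52  1.61] w 62.3 ff 1.3
60.0 24.54 [505.63 -80.87 105.06] F [-1.05 -0.52  2.25] w 60.1 ff 1.7
58.0 24.76 [505.67 -80.91 105.12] F [-1.23  0.2   5.08] w 58.0 ff 4.5
56.0 24.98 [505.71 -80.94 105.2 ] F [-1.75 -0.91  6.72] w 56.1 ff 4.9
54.0 25.19 [505.79 -80.93 105.24] F [-1.02 -0.99  6.87] w 54.2 ff 5.1
52.0 25.41 [505.84 -80.92 105.25] F [-1.45 -0.4   7.87] w 51.9 ff 5.2
50.0 25.62 [505.85 -80.91 105.26] F [-0.48 -0.88  8.84] w 50.0 ff 5.3
48.0 25.84 [505.87 -80.91 105.3 ] F [-1.   -0.31  7.57] w 48.0 ff 5.5
46.0 26.06 [505.91 -80.93 105.31] F [-0.62 -0.19  8.08] w 46.1 ff 5.7
44.0 26.27 [505.95 -80.94 105.34] F [-0.61 -1.38  8.43] w 44.1 ff 5.8
42.0 26.49 [506.01 -80.94 105.36] F [-0.41 -1.86  8.84] w 41.9 ff 6.0
```

Balanced now, and the jaw isn't on the slab yet. Next stroke.

```bash
python3 stroke.py 1.5
```

```text
rel 27.1 [505.57 -80.77 104.98] F [ 0.65  0.41 -1.07] w 65.9 ff 0.0
62 27.32 [505.6  -80.9  105.04] F [-0.7  -0.01  1.57] w 61.9 ff 1.3
60.5 27.53 [505.63 -80.87 105.06] F [-0.01 -0.07  3.14] w 60.3 ff 1.6
59.0 27.75 [505.63 -80.9  105.04] F [-1.24 -1.68  2.25] w 59.0 ff 1.9
57.5 27.97 [505.67 -80.9  105.12] F [ 0.35 -1.83  5.32] w 57.7 ff 4.6
56.0 28.18 [505.73 -80.89 105.19] F [ 0.08 -0.76  6.16] w 56.0 ff 4.9
54.5 28.4 [505.74 -80.93 105.21] F [-0.32 -0.74  6.4 ] w 54.8 ff 5.1
53.0 28.62 [505.77 -80.93 105.23] F [-2.04 -0.67  7.89] w 53.0 ff 5.2
51.5 28.83 [505.82 -80.93 105.26] F [-0.38 -1.14  8.32] w 51.0 ff 5.3
50.0 29.05 [505.87 -80.9  105.28] F [-0.79 -0.86  8.17] w 50.0 ff 5.4
48.5 29.27 [505.85 -80.93 105.3 ] F [-0.44 -1.22  7.27] w 48.6 ff 5.5
47.0 29.48 [505.89 -80.94 105.3 ] F [-0.73 -1.1   8.45] w 46.9 ff 5.6
45.5 29.7 [505.92 -80.94 105.32] F [-0.95 -1.31  8.91] w 45.7 ff 5.7
44.0 29.92 [505.95 -80.94 105.35] F [-0.4  -1.12  8.23] w 43.9 ff 5.8
42.5 30.13 [505.95 -80.91 105.33] F [-0.23 -1.03  8.45] w 42.6 ff 6.0
```

```bash
python3 stroke.py 1
```

```text
rel 30.74 [505.57 -80.8  104.99] F [-0.34 -0.67 -0.09] w 66.3 ff 0.0
62 30.96 [505.62 -80.92 105.04] F [-0.12 -0.31  1.24] w 62.3 ff 1.3
61.0 31.18 [505.59 -80.92 105.05] F [-0.4  -1.33  2.49] w 60.9 ff 1.6
60.0 31.39 [505.62 -80.9  105.04] F [-0.53 -2.    2.51] w 60.1 ff 1.7
59.0 31.61 [505.65 -80.89 105.07] F [-0.87 -1.12  4.82] w 59.3 ff 3.2
58.0 31.82 [505.67 -80.87 105.11] F [-0.82 -1.07  5.69] w 58.4 ff 4.6
57.0 32.04 [505.71 -80.92 105.17] F [-0.76 -2.41  7.4 ] w 57.1 ff 4.9
56.0 32.26 [505.74 -80.92 105.19] F [-0.03 -1.17  6.81] w 55.9 ff 4.9
55.0 32.48 [505.72 -80.88 105.19] F [-0.53 -1.13  8.19] w 54.9 ff 5.0
54.0 32.69 [505.77 -80.92 105.23] F [-0.29 -1.21  8.13] w 54.1 ff 5.4
53.0 32.91 [505.8  -80.91 105.26] F [-0.15 -1.34  8.27] w 53.1 ff 6.3
52.0 33.12 [505.81 -80.91 105.3 ] F [-1.35 -1.35  8.6 ] w 51.9 ff 7.6
51.0 33.34 [505.84 -80.95 105.36] F [-1.33 -0.91  9.92] w 51.3 ff 8.9
STALL?
```

The jaw has contacted the slab, with the force rising about 1.3 N/mm. I'll tighten gently.

Run:
```python
from h import *
w=50.
while w>=43:
    move_gripper(w);s=st(w)
    if s["finger_force"]>14.5: break
    w-=1
pause(1);st("hold")
import cv2
a=grab_frame("side")["image"][170:270,260:360,::-1]
cv2.imwrite("pics/final.png",cv2.resize(a,None,fx=6,fy=6,interpolation=cv2.INTER_CUBIC))
```

```text
50.0 33.56 [505.88 -80.97 105.43] F [-2.32 -0.56 12.05] w 50.1 ff 10.4
49.0 33.77 [505.87 -80.97 105.47] F [-2.43 -0.86 14.74] w 49.5 ff 11.8
48.0 33.99 [505.91 -80.94 105.53] F [-3.14 -1.42 15.87] w 48.1 ff 13.3
47.0 34.21 [505.93 -80.97 105.62] F [-2.55 -1.46 17.38] w 46.9 ff 14.7
hold 35.21 [505.95 -80.97 105.62] F [-2.96 -0.75 18.05] w 47.3 ff 14.7
```

View pics/final.png

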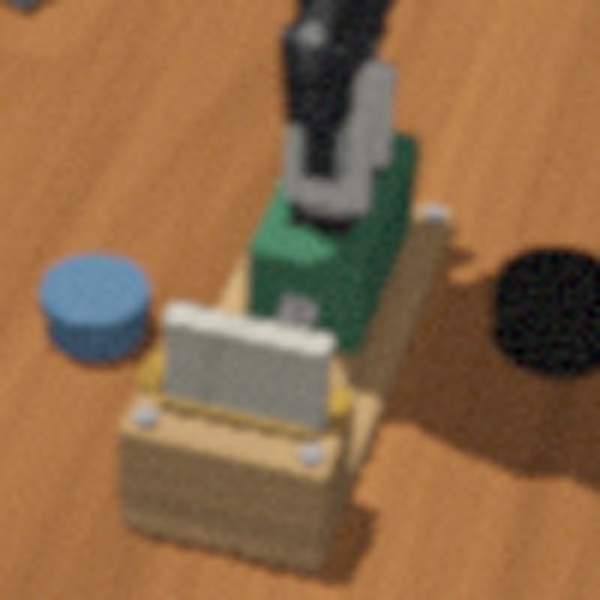

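The slab stands upright and home in the slot at (248,365), with the jaw against it. The fingers squeeze the grips at a steady 14.7 N, which is about 9 N on the slab, and both tins are undisturbed.

```bash
python3 -c "
from station import *
print(hand_in())"
```

```text
the job is handed in; nothing more can be done
None
```

I handed the job in with the wide slab home and upright in the clamp's slot and the jaw pressing on it at an estimated 9 N (14.7 N squeeze on the grips), 35 s into the 58 s allowed; no verdict came back.

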